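# Top up the paint carrier and lay its retaining bar

## Robot

A 6-joint arm with a two-finger parallel gripper is mounted at the origin on the work surface. World frame = base frame: x ahead of the robot, y to its left, z up, the work surface at z = 0. Lengths are in m, angles in rad, forces in N, time in s.
With the tool pointing down it reaches from about 0.4 to 0.825 m from the base axis. Payload 7 kg.
Tool frame: the origin (TCP) lies at the centre of the arm's flange, where the gripper is bolted on; the fingertips stand 178 mm ahead of it and the grasp point (between the pads) lies arm.tcp_to_grasp ahead of it (arm.tcp_to_grasp is the distance from the TCP to the grasp point, in m); z points along the fingers, y is the direction in which the jaws open and shut (so a half turn about z gives the same grasp; the last joint's range is limited). The gripper opens to 88 mm and grips with 3 to 60 N. Pads are 19 mm wide; open, the fingers measure 130 mm over their backs; the gripper's body (78 mm by 193 mm) begins 47 mm behind the grasp point.
Start: joints at [1.477, 0.359, 0.012, 0, -1.224, -0.288], TCP at [0.252, 0.626, 0.405] pointing down, gripper open.
Joint ranges: [-3.07, 3.07], [-1.43, 2.12], [-1.02, 1.25], [-3.03, 1.67], [-3.05, -0], [-3.03, 3.03]. Speed limits (rad/s): [2.39, 2.39, 3.01, 3.14, 3.14, 3.14].

## Interface

Orientations are given as [roll, pitch, yaw] about the fixed x, y, z axes, in that order (R = Rz(yaw) Ry(pitch) Rx(roll)).
In Python, from station import arm gives the robot as it stands.
- The arm moves only by the tool move_arm, never from a script. Its argument "deltas" is a list of rows, each a list of 6 numbers: the shift along the world's x, y, z in mm, then the turn, a rotation vector about the world's x, y, z in degrees. In form: [[tx, ty, tz, ax, ay, az], ...]. A call has exactly 5 rows; each row shifts and turns the commanded pose from where the row before left it; what a row does not reach is not made up. A row lasts 1/12 s, in which the tool goes at most 41.7 mm and 7.16 degrees, less where a joint would pass 70% of its speed; a pose out of reach is approached as far as the arm can. A call with a gripper value outside its range is refused whole. "claw" is the closure in counts, from 0 (fully open) to 255 (shut), set as the call begins (left out, the last holds). The fingers move at their own pace and stop on an object; "squeeze" is the grip in N (left out, the last holds). Time passes only in rows, so rows that do not move let the fingers close, or fill a call up. It gives the time, the measured TCP pose, the force and the opening at its end, in the units of the state.
- arm.get_state(): the state, without advancing time (a new reading comes with each control period).
- arm.grab_frame(name): name is "scene" or "top" or "wrist"; returns the picture (400x640x3 uint8, red, green, blue); there is no depth.
- arm.calibration(name): a dict with "intrinsics" (3x3 intrinsics, pixels), "T" (4x4, takes a point from camera to world coordinates); the wrist camera has in their place "mount" (4x4, takes a point from camera to tool coordinates, whose origin is the TCP and whose axes are the flange's). Camera axes: x right, y up, looking along -z (the intrinsics and any distortion apply to the point x, -y, -z); pixel columns grow to the right and rows downward; lengths in m; the calibration is good to about 2 mm. A picture is of the moment at which its call begins: read the wrist's pose just before it. calibration takes no time and is no camera call.
- arm.job_done(): hands the job in, once; it reports no verdict.
Trained networks look in the newest picture that a camera, given by its name, has taken for a name from the list of things; names that differ only in an ending like _2 or _b are one class to them, and where a whole thing is asked for, a point or a joint stands for the part that bears it (a point fixed in the world has none). Each returns a list of dicts, best first, with "score" (0 to 1); they miss things now and then, are a little off and sometimes report something else, mostly with a low value. They report only what shows in the picture. A call takes as long as a camera call.
- arm.spot_in(thing, camera): "xy" ([column, row] in pixels, amid what is visible of it).
- arm.masks_of(thing, camera): "pixels" (400x640 bool, what is visible of it) and "xy" ([column, row] in pixels, amid what is visible of it).
- arm.spot_point(thing, camera): "xy" ([column, row] in pixels: a listed point, or the origin of a listed thing).
The state is a dict: "t": time; "q": joint angles; "qd": joint speeds; "joint_efforts": joint torques, N m; "eef_pos": TCP position; "ee_rot": TCP orientation; "force": force on the tool from outside, world axes, zero at the start; "moment": the same for the moment, N m; "width": finger opening in m.
Only numpy, scipy, OpenCV 4.12 (cv2) and the standard library are available. Lean on these libraries where they do the work, as an engineer would, in place of code of your own. Each camera call takes 0.05 s, during which the arm holds its last target. There are 200 camera calls.

## Task

Find the empty cells of the plywood paint carrier and stand one of the spare paint bottles from the table in each, upright on the cell floor and set down rather than dropped, leaving the bottles already in the carrier where they are. Then lay the blue retaining bar across the carrier, grip block up, so that it lies flat with both its ends in the notches of the two end uprights, about evenly over both ends. Do not disturb the other things on the table.

Things in the scene. Friction and masses are not known exactly. Their poses are not given: they have to be found in the camera images.
- carrier: plywood bottle carrier, fixed: 2 (x) by 3 (y) cells at 60 mm pitch, 56 mm openings, walls 4 thick and 60 mm high, floor 6 mm thick; outside 124 (x) by 204 (y) mm. At each y end an upright 78 mm wide (x), 10 mm thick, inner faces at y +-92 mm, its top notched 54 mm wide: notch floor at 140 mm height, cheeks to 162 mm. Origin: centre of the underside; z up
- cell_1 (a point): centre of the floor of the carrier cell at -x -y (carrier axes); may be empty or hold a bottle. An empty cell shows a flat cork disc on its floor
- cell_2 (a point): centre of the floor of the carrier cell at -x middle (carrier axes); may be empty or hold a bottle. An empty cell shows a flat cork disc on its floor
- cell_3 (a point): centre of the floor of the carrier cell at -x +y (carrier axes); may be empty or hold a bottle. An empty cell shows a flat cork disc on its floor
- cell_4 (a point): centre of the floor of the carrier cell at +x -y (carrier axes); may be empty or hold a bottle. An empty cell shows a flat cork disc on its floor
- cell_5 (a point): centre of the floor of the carrier cell at +x middle (carrier axes); may be empty or hold a bottle. An empty cell shows a flat cork disc on its floor
- cell_6 (a point): centre of the floor of the carrier cell at +x +y (carrier axes); may be empty or hold a bottle. An empty cell shows a flat cork disc on its floor
- bar_seat (a point): on the carrier, midway between the two notches at the height of the notch floors (140 mm above the table); where the origin of the seated bar belongs; axes as the carrier
- bottle_1: paint bottle, 46 mm diameter, 130 mm high, white with a coloured band; its coloured cap is 28 mm in diameter and spans heights 98 to 130 mm. Origin: centre of the underside, z up. Stands in one of the cells already (which one varies).
- bottle_2: paint bottle, 46 mm diameter, 130 mm high, white with a coloured band; its coloured cap is 28 mm in diameter and spans heights 98 to 130 mm. Origin: centre of the underside, z up. Stands in one of the cells already (which one varies).
- bottle_3: paint bottle, 46 mm diameter, 130 mm high, white with a coloured band; its coloured cap is 28 mm in diameter and spans heights 98 to 130 mm. Origin: centre of the underside, z up. Stands in one of the cells already (which one varies).
- bottle_4: paint bottle, 46 mm diameter, 130 mm high, white with a coloured band; its coloured cap is 28 mm in diameter and spans heights 98 to 130 mm. Origin: centre of the underside, z up. Stands in one of the cells already (which one varies).
- spare_1: paint bottle, 46 mm diameter, 130 mm high, white with a coloured band; its coloured cap is 28 mm in diameter and spans heights 98 to 130 mm. Origin: centre of the underside, z up. A spare: stands on the table at the start.
- spare_2: paint bottle, 46 mm diameter, 130 mm high, white with a coloured band; its coloured cap is 28 mm in diameter and spans heights 98 to 130 mm. Origin: centre of the underside, z up. A spare: stands on the table at the start.
- bar: retaining bar: flat blue bar 46 (x) by 224 (y) by 12 (z) mm, with a wooden grip block on top in its middle, 28 (x) by 64 (y) mm, from 12 to 42 mm height. Origin: centre of the underside; z up. Lies on the table at the start.
- glue_pot: squat jar with black lid, 68 mm diameter, 75 mm high, too wide for the cells; a bystander. Origin: centre of the underside
- jug: white square plastic jug, 85 x 85 x 184 mm high; a bystander. Origin: centre of the underside
- brush_pot: blue pot 76 mm wide, 90 mm high, brushes standing in it up to 180 mm; a bystander. Origin: centre of the underside
- tub: clear open plastic tub 100 x 150 x 60 mm; a bystander. Origin: centre of the underside
- brush: flat brush 180 mm long, lying along its x axis; a bystander
- sanding_block: cork block 55 x 95 x 30 mm; a bystander. Origin: centre of the underside

How it is judged:
By the outcome, as a careful person would: the job done as asked, in the order asked, and still so for the second after the job is handed in, with the robot touching nothing.
It also fails if it takes over 67 s, if anything falls off the work surface, if the arm or the gripper's body presses on something with over 40 N, if the wrist force passes 120 N, or if a joint passes its speed limit or range.

## Working session

There is one attempt and no reset: what is moved stays moved. The work goes in short steps, Python scripts to look and compute and a tool call to move; the robot and the scene stay as the last step left them, time stands still between calls to the robot, and variables do not carry over. Pictures are saved under pics/ and viewed, about 8 in all and at most 12, crops included, and the job is handed in when it is done.

Besides the shell and the picture viewer there is one more tool, called after ">>>" as name(argument=value, ...), one argument or row to a line, values as JSON. move_arm: Moves the arm, as the interface text tells. Its arguments: {"type":"object","properties":{"deltas":{"type":"array","items":{"type":"array","items":{"type":"number"}}},"claw":{"type":"number"},"squeeze":{"type":"number"}},"required":["deltas"]}

```bash
mkdir -p pics; ls; cat > h.py <<'E'
from station import arm
import numpy as np, cv2
def save(n,f): cv2.imwrite('pics/'+f,cv2.cvtColor(arm.grab_frame(n),cv2.COLOR_RGB2BGR))
def camT(n):
    c=arm.calibration(n)
    if n=='wrist':
        from scipy.spatial.transform import Rotation as R
        s=arm.get_state();T=np.eye(4);T[:3,:3]=R.from_euler('xyz',s['ee_rot']).as_matrix();T[:3,3]=s['eef_pos']
        return c,T@c['mount']
    return c,np.array(c['T'])
def ray(n,xy,z):
    c,T=camT(n);K=np.array(c['intrinsics'])
    d=np.linalg.inv(K)@[xy[0],xy[1],1];d=T[:3,:3]@[d[0],-d[1],-d[2]]
    o=T[:3,3];return o+d*(z-o[2])/d[2]
def proj(n,p):
    c,T=camT(n);q=np.linalg.inv(T)@np.r_[p,1];v=np.array(c['intrinsics'])@[q[0],-q[1],-q[2]];return v[:2]/v[2]
E
python3 - <<'E'
from h import *
s=arm.get_state();print(s['t'],s['eef_pos'],s['ee_rot'],arm.tcp_to_grasp)
for n in('top','scene'):
    save(n,n+'0.png');c,T=camT(n);print(n,c.keys(),T[:3,3].round(3),np.array(c['intrinsics'])[0,0])
for t in('bar','spare_1','cell_1','bar_seat','carrier'):
    for r in arm.spot_point(t,'top'): print(t,round(r['score'],2),np.round(r['xy']),ray('top',r['xy'],{'bar_seat':.14,'cell_1':.006}.get(t,0))[:2].round(3))
print(camT('wrist')[0])
E
```

```text
pics
0.0 [0.25141545 0.62622132 0.40374627] [ 3.13997335e+00 -1.24698947e-04 -3.81917397e-01] 0.1593
top dict_keys(['intrinsics', 'T']) [0.427 0.05  1.235] 412.35677579913613
scene dict_keys(['intrinsics', 'T']) [ 1.181 -0.288  0.977] 421.86455174588787
bar 0.83 [260. 236.] [0.501 0.258]
spare_1 0.72 [445. 198.] [ 0.609 -0.299]
spare_1 0.68 [440. 236.] [ 0.497 -0.277]
spare_1 0.29 [352. 194.] [ 0.628 -0.018]
spare_1 0.22 [348. 146.] [ 0.777 -0.011]
cell_1 0.94 [316. 192.] [0.632 0.09 ]
cell_1 0.92 [316. 218.] [0.554 0.091]
cell_1 0.9 [356. 216.] [ 0.558 -0.03 ]
cell_1 0.76 [357. 195.] [ 0.622 -0.034]
cell_1 0.75 [338. 215.] [0.563 0.024]
bar_seat 0.62 [339. 198.] [0.592 0.024]
carrier 0.57 [338. 205.] [0.594 0.024]
{'intrinsics': array([[332.64098123,   0.        , 323.01217521],
       [  0.        , 332.64098123, 201.13942495],
       [  0.        ,   0.        ,   1.        ]]), 'mount': array([[ 1.06867322e-04,  9.57455508e-01,  2.88580906e-01,
         7.82353462e-02],
       [ 9.99999863e-01, -2.50224013e-04,  4.59874679e-04,
        -1.13595522e-03],
       [ 5.12519416e-04,  2.88580817e-01, -9.57455403e-01,
         1.89789745e-02],
       [ 0.00000000e+00,  0.00000000e+00,  0.00000000e+00,
         1.00000000e+00]])}
```

View pics/top0.png

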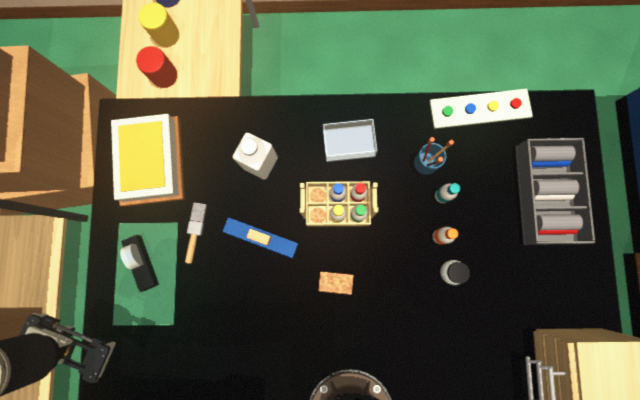

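View pics/scene0.png

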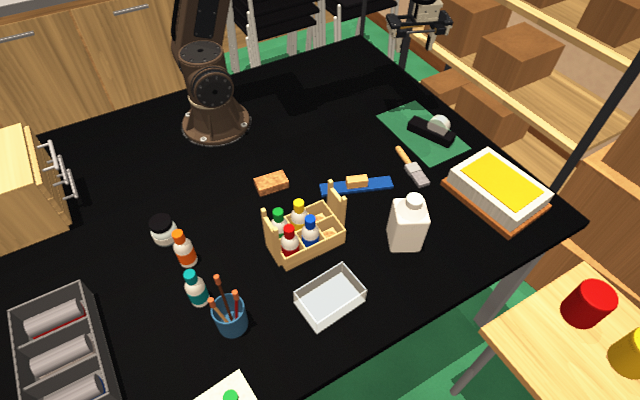

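Top view: the empty (cork) cells are the left column at about (317,195) and (317,214), on the +y side. The spares have teal (453,188) and orange (453,234) caps, and the bar is at (260,237).

```bash
python3 - <<'E'
from h import *
im=cv2.imread('pics/top0.png').astype(int)
hsv=cv2.cvtColor(im.astype('uint8'),cv2.COLOR_BGR2HSV)
for nm,(lo,hi),box in(('teal',(80,100),(435,475,175,205)),('orange',(5,22),(430,470,222,248)),
  ('blue',(105,125),(325,350,178,200)),('red',(172,180),(350,372,180,202)),('yel',(22,34),(326,350,200,220)),('green',(50,75),(350,372,200,222))):
    x0,x1,y0,y1=box;h=hsv[y0:y1,x0:x1];m=((h[...,0]>=lo)&(h[...,0]<=hi)&(h[...,1]>140)&(h[...,2]>90)).astype('uint8')
    n,l,s,c=cv2.connectedComponentsWithStats(m)
    for i in range(1,n):
        if s[i,4]>8: p=c[i]+[x0,y0];print(nm,s[i],p.round(1),ray('top',p,.13)[:2].round(3))
for t in('brush_pot','glue_pot','jug','tub'):
    for r in arm.spot_point(t,'top')[:2]: print(t,round(r['score'],2),np.round(r['xy']),ray('top',r['xy'],0)[:2].round(3))
# bar rect
h=hsv[210:265,215:305];m=((h[...,0]>100)&(h[...,0]<125)&(h[...,1]>150)).astype('uint8')
k=max(cv2.findContours(m,0,2)[0],key=cv2.contourArea);b=cv2.boxPoints(cv2.minAreaRect(k))+[215,210]
print(np.array([ray('top',p,.012)[:2] for p in b]).round(3))
for p in((430,137),(450,143),(432,160)): print(p,ray('top',p,.17).round(3)[:2])
print(arm.get_state()['q'])
E
```

```text
teal [14  8 11 10 88] [454.4 187.8] [ 0.618 -0.289]
orange [ 4  7 10 15 59] [437.2 237.1] [ 0.486 -0.235]
orange [ 15   6  14  11 120] [451.8 233.3] [ 0.495 -0.274]
blue [ 9  6  9 10 69] [337.9 188.2] [0.622 0.026]
yel [ 8 10  8  6 12] [337.  213.4] [0.553 0.03 ]
brush_pot 0.78 [426. 164.] [ 0.716 -0.247]
glue_pot 0.78 [451. 272.] [ 0.391 -0.303]
glue_pot 0.63 [425. 164.] [ 0.717 -0.242]
jug 0.8 [259. 163.] [0.728 0.266]
jug 0.68 [424. 166.] [ 0.71  -0.239]
tub 0.8 [348. 143.] [ 0.785 -0.011]
tub 0.26 [359. 214.] [ 0.563 -0.038]
[[0.516 0.371]
 [0.561 0.356]
 [0.48  0.146]
 [0.436 0.162]]
(430, 137) [ 0.749 -0.22 ]
(450, 143) [ 0.732 -0.272]
(432, 160) [ 0.686 -0.222]
[ 1.47710525e+00  3.58609488e-01  1.18869193e-02 -3.01305002e-05
 -1.22409143e+00 -2.88117680e-01]
```

>>> move_arm(
  deltas=[
    [16.6, -24.4, 0, 0, 0, 1.46],
    [16.6, -24.4, 0, 0, 0, 1.46],
    [16.6, -24.4, 0, 0, 0, 1.46],
    [16.6, -24.4, 0, 0, 0, 1.46],
    [16.6, -24.4, 0, 0, 0, 1.46],
  ],
  claw=0,
)

```text
t: 0.97
eef_pos: [0.335, 0.5032, 0.4048]
ee_rot: [-3.141, -0.0, -0.253]
force: [0.5, 0.6, -0.3]
width: 0.0879
```

>>> move_arm(
  deltas=[
    [16.6, -24.4, 0, 0, 0, 1.46],
    [16.6, -24.4, 0, 0, 0, 1.46],
    [16.6, -24.4, 0, 0, 0, 1.46],
    [16.6, -24.4, 0, 0, 0, 1.46],
    [16.6, -24.4, 0, 0, 0, 1.46],
  ],
)

```text
t: 1.38
eef_pos: [0.4181, 0.381, 0.405]
ee_rot: [-3.141, -0.0, -0.126]
force: [0.4, 0.7, 0.4]
width: 0.0879
```

>>> move_arm(
  deltas=[
    [16.6, -24.4, 0, 0, 0, 1.46],
    [16.6, -24.4, 0, 0, 0, 1.46],
    [16.6, -24.4, 0, 0, 0, 1.46],
    [16.6, -24.4, 0, 0, 0, 1.46],
    [16.6, -24.4, 0, 0, 0, 1.46],
  ],
)

```text
t: 1.8
eef_pos: [0.5011, 0.259, 0.405]
ee_rot: [-3.141, -0.0, 0.002]
force: [0.8, 0.7, -0.4]
width: 0.0875
```

```bash
python3 - <<'E'
from h import *
s=arm.get_state();print(s['t'],s['eef_pos'],s['ee_rot'],s['q'])
save('wrist','w1.png')
for t in('bar','sanding_block'):
    for r in arm.spot_point(t,'wrist')[:2]: print(t,r['score'],r['xy'],ray('wrist',r['xy'],0)[:2].round(3))
im=cv2.imread('pics/w1.png');hsv=cv2.cvtColor(im,cv2.COLOR_BGR2HSV)
m=((hsv[...,0]>100)&(hsv[...,0]<125)&(hsv[...,1]>150)).astype('uint8')
k=max(cv2.findContours(m,0,2)[0],key=cv2.contourArea);b=cv2.boxPoints(cv2.minAreaRect(k));print(b.round())
w=np.array([ray('wrist',p,.012)[:2] for p in b]);print(w.round(4),w.mean(0))
for i in range(4):
    d=w[(i+1)%4]-w[i];print(np.linalg.norm(d),np.degrees(np.arctan2(d[1],d[0])))
E
```

```text
1.8 [0.50106402 0.25903134 0.40498577] [-3.14114876e+00 -4.43379932e-04  1.84317010e-03] [ 8.24088547e-01  1.76645900e-01 -2.36462293e-01  2.48423118e-05
 -1.15706115e+00  7.48541068e-01]
bar 0.74 [318.0, 170.6] [0.502 0.264]
bar 0.54 [544.7, 58.6] [0.624 0.02 ]
sanding_block 0.67 [495.6, 273.6] [0.365 0.037]
[[386. 215.]
 [402. 181.]
 [419. 189.]
 [403. 223.]]
[[0.4501 0.1854]
 [0.4916 0.1686]
 [0.482  0.1486]
 [0.4399 0.1648]] [0.46589731 0.16684051]
0.044724527621855935 -21.97901404375347
0.02226892927643427 -115.66710202536441
0.04510775801486697 158.90936389095808
0.02299355405176608 63.505488432317634
```

View pics/w1.png

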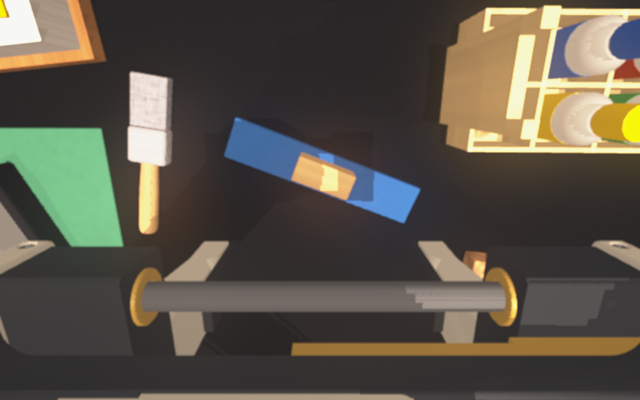

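>>> move_arm(
  deltas=[
    [9.3, -23.5, 0, 0, 0, 0],
    [9.3, -23.5, 0, 0, 0, 0],
    [9.3, -23.5, 0, 0, 0, 0],
    [9.3, -23.5, 0, 0, 0, 0],
    [9.3, -23.5, 0, 0, 0, 0],
  ],
)

```text
t: 2.37
eef_pos: [0.547, 0.1427, 0.4048]
ee_rot: [-3.141, -0.0, 0.001]
force: [0.6, 0.9, -0.0]
width: 0.0878
```

>>> move_arm(
  deltas=[
    [9.3, -23.5, 0, 0, 0, 0],
    [9.3, -23.5, 0, 0, 0, 0],
    [9.3, -23.5, 0, 0, 0, 0],
    [9.3, -23.5, 0, 0, 0, 0],
    [9.3, -23.5, 0, 0, 0, 0],
  ],
)

```text
t: 2.78
eef_pos: [0.5938, 0.0251, 0.4048]
ee_rot: [-3.141, -0.0, 0.001]
force: [-0.1, 0.8, -0.4]
width: 0.0878
```

```bash
python3 - <<'E'
from h import *
s=arm.get_state();print(s['t'],s['eef_pos'],s['ee_rot'],s['q'])
save('wrist','w2.png')
for t,z in(('cell_1',.006),('bar_seat',.14),('carrier',0),('bottle_1',0)):
    for r in arm.spot_point(t,'wrist')[:6]: print(t,round(r['score'],2),np.round(r['xy']),ray('wrist',r['xy'],z)[:2].round(4))
E
```

```text
2.7833 [0.59375884 0.02511165 0.4048401 ] [-3.14137876e+00 -3.88838267e-04  1.10887404e-03] [ 3.70867693e-01  2.26781744e-01 -1.72444000e-01 -6.39520156e-05
 -1.17113073e+00  1.20106242e+00]
cell_1 0.92 [272. 197.] [0.5642 0.0858]
cell_1 0.66 [321. 196.] [0.5647 0.0275]
cell_1 0.64 [372. 195.] [ 0.5664 -0.0328]
carrier 0.66 [322. 167.] [0.5983 0.0284]
bottle_1 0.92 [372. 198.] [ 0.5592 -0.0324]
bottle_1 0.76 [325. 200.] [0.5569 0.0247]
bottle_1 0.64 [374. 147.] [ 0.6216 -0.0316]
```

View pics/w2.png

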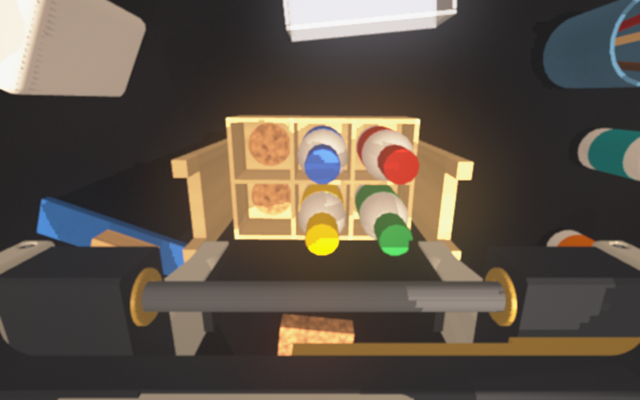

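Wrist view: cork cells at (269,144) and (269,197), left column. Caps: blue (322,165), red (401,166), yellow (322,240), green (395,240). Wall corners are at (227,118) and (419,118).

```bash
python3 - <<'E'
from h import *
im=cv2.imread('pics/w2.png')
for nm,p,z in(('cornFL',(227,117),.06),('cornFR',(419,117),.06),('NL',(234,238),.06),('upL',(173,164),.162),('upR',(471,162),.162),('cork6',(269,144),.007),('cork3',(270,197),.007),('blue',(322,165),.136),('red',(401,166),.136),('yel',(322,240),.136),('grn',(395,240),.136)):
    print(nm,ray('wrist',p,z)[:2].round(4))
cv2.imwrite('pics/w2c.png',cv2.resize(im[100:270,160:490],None,fx=2.4,fy=2.4,interpolation=2))
E
```

```text
cornFL [0.6574 0.1185]
cornFR [ 0.6574 -0.0639]
NL [0.5331 0.1213]
upL [0.631  0.1291]
upR [ 0.6324 -0.0731]
cork6 [0.6254 0.0883]
cork3 [0.563 0.09 ]
blue [0.6255 0.028 ]
red [ 0.6247 -0.032 ]
yel [0.5639 0.028 ]
grn [ 0.5639 -0.0313]
```

View pics/w2c.png

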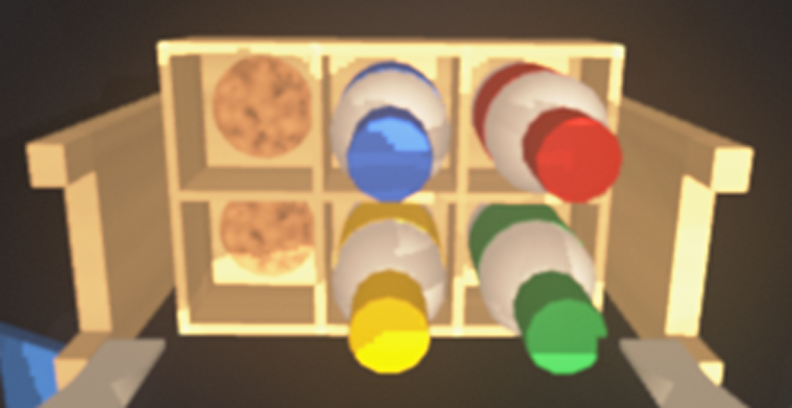

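>>> move_arm(
  deltas=[
    [2.1, -31.7, 0, 0, 0, 0],
    [2.1, -31.7, 0, 0, 0, 0],
    [2.1, -31.7, 0, 0, 0, 0],
    [2.1, -31.7, 0, 0, 0, 0],
    [2.1, -31.7, 0, 0, 0, 0],
  ],
)

```text
t: 3.45
eef_pos: [0.604, -0.1329, 0.405]
ee_rot: [-3.141, -0.001, 0.003]
force: [-0.2, -0.3, 0.0]
width: 0.0876
```

>>> move_arm(
  deltas=[
    [2.1, -31.7, 0, 0, 0, 0],
    [2.1, -31.7, 0, 0, 0, 0],
    [2.1, -31.7, 0, 0, 0, 0],
    [2.1, -31.7, 0, 0, 0, 0],
    [2.1, -31.7, 0, 0, 0, 0],
  ],
)

```text
t: 3.87
eef_pos: [0.6149, -0.2915, 0.4049]
ee_rot: [-3.142, -0.0, 0.002]
force: [0.7, 0.2, -0.4]
width: 0.0874
```

```bash
python3 - <<'E'
from h import *
s=arm.get_state();print(s['t'],s['eef_pos'],s['ee_rot'],s['q'])
save('wrist','w3.png')
for t,z in(('spare_1',.0),('brush_pot',0)):
    for r in arm.spot_point(t,'wrist')[:3]: print(t,round(r['score'],2),np.round(r['xy']),ray('wrist',r['xy'],z)[:2].round(4))
for p in((.615,-.292,.13),(.495,-.274,.13)): print(proj('wrist',p))
E
```

```text
3.8667 [ 0.61492276 -0.29150676  0.40492128] [-3.14152782e+00 -4.28939376e-04  2.23565540e-03] [-1.57001703e-01  3.67376161e-01  2.56257361e-02 -1.40156921e-04
 -1.22863267e+00  1.73008070e+00]
spare_1 0.84 [320. 165.] [ 0.6216 -0.2892]
spare_1 0.8 [315. 263.] [ 0.4942 -0.283 ]
brush_pot 0.91 [275.  69.] [ 0.7262 -0.2391]
[324.07544342 202.72383508]
[304.23105832 329.30697464]
```

View pics/w3.png

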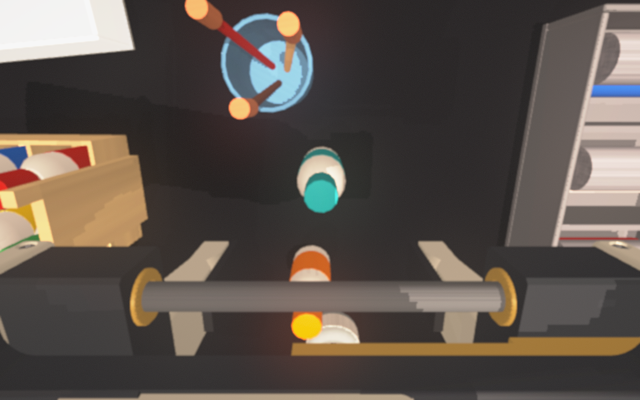

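Teal cap at (321,195) and orange cap at (306,324), so teal is at about (0.621,-0.289).

>>> move_arm(
  deltas=[
    [3, 1, -8, 0, 0, 0],
    [3, 1, -20, 0, 0, 0],
    [0, 0, -25, 0, 0, 0],
    [0, 0, -25, 0, 0, 0],
    [0, 0, -20, 0, 0, 0],
  ],
)

```text
t: 4.43
eef_pos: [0.6206, -0.2872, 0.3046]
ee_rot: [-3.141, 0.001, 0.003]
force: [0.8, 0.7, 0.2]
width: 0.0877
```

>>> move_arm(
  deltas=[
    [0, 0, -15, 0, 0, 0],
    [0, 0, -10, 0, 0, 0],
    [0, 0, -5, 0, 0, 0],
    [0, 0, 0, 0, 0, 0],
    [0, 0, 0, 0, 0, 0],
  ],
)

```text
t: 4.85
eef_pos: [0.621, -0.289, 0.2773]
ee_rot: [3.141, -0.001, 0.001]
force: [0.7, -0.3, 1.3]
width: 0.0877
```

>>> move_arm(
  deltas=[
    [0, 0, 0, 0, 0, 0],
    [0, 0, 0, 0, 0, 0],
    [0, 0, 0, 0, 0, 0],
    [0, 0, 0, 0, 0, 0],
    [0, 0, 0, 0, 0, 0],
  ],
  claw=255,
  squeeze=25,
)

```text
t: 5.27
eef_pos: [0.6205, -0.2898, 0.2771]
ee_rot: [3.142, -0.001, 0.0]
force: [0.7, 0.0, -0.0]
width: 0.0599
```

>>> move_arm(
  deltas=[
    [0, 0, 0, 0, 0, 0],
    [0, 0, 0, 0, 0, 0],
    [0, 0, 0, 0, 0, 0],
    [0, 0, 0, 0, 0, 0],
    [0, 0, 0, 0, 0, 0],
  ],
)

```text
t: 5.68
eef_pos: [0.6205, -0.2896, 0.2766]
ee_rot: [-3.142, 0.0, 0.0]
force: [0.5, -0.6, 0.3]
width: 0.0275
```

>>> move_arm(
  deltas=[
    [0, 0, 8, 0, 0, 0],
    [0, 0, 18, 0, 0, 0],
    [0, 0, 26, 0, 0, 0],
    [0, 0, 30, 0, 0, 0],
    [0, 0, 30, 0, 0, 0],
  ],
)

```text
t: 6.1
eef_pos: [0.6202, -0.2895, 0.3896]
ee_rot: [-3.141, 0.002, 0.0]
force: [1.3, 0.6, -1.5]
width: 0.0276
```

>>> move_arm(
  deltas=[
    [0, 5, 30, 0, 0, -3],
    [0, 15, 20, 0, 0, -6],
    [0, 25, 15, 0, 0, -6],
    [0, 25, 6, 0, 0, -6],
    [0, 25, 0, 0, 0, -6],
  ],
)

```text
t: 6.52
eef_pos: [0.6203, -0.194, 0.4624]
ee_rot: [-3.14, -0.003, -0.477]
force: [0.0, 0.3, -2.1]
width: 0.0274
```

>>> move_arm(
  deltas=[
    [0.5, 25, 0, 0, 0, -6],
    [0.5, 25, 0, 0, 0, -6],
    [0.5, 25, 0, 0, 0, -6],
    [0.5, 25, 0, 0, 0, -6],
    [0.5, 25, 0, 0, 0, -6],
  ],
)

```text
t: 6.93
eef_pos: [0.6226, -0.0684, 0.46]
ee_rot: [3.142, 0.0, -1.0]
force: [0.7, 0.4, -1.4]
width: 0.0274
```

>>> move_arm(
  deltas=[
    [0.5, 25, 0, 0, 0, -6],
    [0.5, 25, 0, 0, 0, -6],
    [0.5, 25, 0, 0, 0, -6],
    [0.5, 25, 0, 0, 0, -6],
    [0, 25, 0, 0, 0, -6],
  ],
)

```text
t: 7.35
eef_pos: [0.6246, 0.0566, 0.46]
ee_rot: [3.141, 0.0, -1.523]
force: [0.5, -0.2, -2.1]
width: 0.0274
```

>>> move_arm(
  deltas=[
    [0, 18, 0, 0, 0, -3],
    [0, 10, 0, 0, 0, 0],
    [0, 5, 0, 0, 0, 0],
    [0, 0, 0, 0, 0, 0],
    [0, 0, 0, 0, 0, 0],
  ],
)

```text
t: 7.77
eef_pos: [0.6249, 0.0879, 0.4597]
ee_rot: [3.141, -0.0, -1.569]
force: [0.4, -0.2, -1.6]
width: 0.0274
```

```bash
python3 - <<'E'
from h import *
s=arm.get_state();print(s['t'],s['eef_pos'],s['ee_rot'],s['q'],s['force'])
save('wrist','w4.png')
for p in((.657,.12,.06),(.657,-.064,.06),(.595,.028,.14),(.625,.088,.006)): print(proj('wrist',p).round())
E
```

```text
7.7667 [0.62493433 0.08790905 0.45972565] [ 3.14136544e+00 -2.13025683e-04 -1.56905011e+00] [ 4.48588131e-01  2.58341501e-01 -5.24209137e-03  9.72804397e-05
 -1.30750969e+00 -4.46867268e-01] [ 0.40271526 -0.1931271  -1.55464609]
[297. 197.]
[293.  25.]
[358. 122.]
[323. 162.]
```

View pics/w4.png

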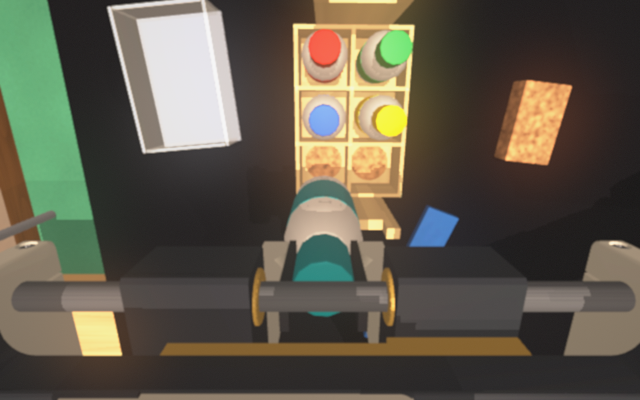

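The carrier model's corners reproject onto the picture within 2 px, so I descend.

>>> move_arm(
  deltas=[
    [0, 0, -10, 0, 0, 0],
    [0, 0, -22, 0, 0, 0],
    [0, 0, -28, 0, 0, 0],
    [0, 0, -28, 0, 0, 0],
    [0, 0, -25, 0, 0, 0],
  ],
)

```text
t: 8.23
eef_pos: [0.6244, 0.0872, 0.3445]
ee_rot: [3.141, 0.0, -1.571]
force: [0.7, -0.4, -2.5]
width: 0.0273
```

>>> move_arm(
  deltas=[
    [0, 0, -22, 0, 0, 0],
    [0, 0, -15, 0, 0, 0],
    [0, 0, -12, 0, 0, 0],
    [0, 0, -6, 0, 0, 0],
    [0, 0, -3, 0, 0, 0],
  ],
)

```text
t: 8.65
eef_pos: [0.6249, 0.0878, 0.2876]
ee_rot: [3.14, -0.001, -1.571]
force: [-0.3, 0.1, -2.0]
width: 0.0275
```

>>> move_arm(
  deltas=[
    [0, 0, -1.5, 0, 0, 0],
    [0, 0, -1.5, 0, 0, 0],
    [0, 0, -1.5, 0, 0, 0],
    [0, 0, -1, 0, 0, 0],
    [0, 0, 0, 0, 0, 0],
  ],
)

```text
t: 9.07
eef_pos: [0.625, 0.0884, 0.2835]
ee_rot: [-3.141, 0.0, -1.57]
force: [-0.4, 0.5, -2.5]
width: 0.0279
```

>>> move_arm(
  deltas=[
    [0, 0, -0.7, 0, 0, 0],
    [0, 0, -0.7, 0, 0, 0],
    [0, 0, 0, 0, 0, 0],
    [0, 0, 0, 0, 0, 0],
    [0, 0, 0, 0, 0, 0],
  ],
)

```text
t: 9.48
eef_pos: [0.6252, 0.0885, 0.2826]
ee_rot: [-3.141, 0.0, -1.57]
force: [-2.0, 0.1, 5.8]
width: 0.0275
```

Contact felt. Opening part way only, because of the neighbouring bottles, then rising.

>>> move_arm(
  deltas=[
    [0, 0, 0, 0, 0, 0],
    [0, 0, 0, 0, 0, 0],
    [0, 0, 0, 0, 0, 0],
    [0, 0, 0, 0, 0, 0],
    [0, 0, 0, 0, 0, 0],
  ],
  claw=133,
)

```text
t: 9.9
eef_pos: [0.625, 0.0883, 0.2815]
ee_rot: [3.141, -0.0, -1.57]
force: [-0.3, -1.1, 0.5]
width: 0.0416
```

>>> move_arm(
  deltas=[
    [0, 0, 5, 0, 0, 0],
    [0, 0, 12, 0, 0, 0],
    [0, 0, 20, 0, 0, 0],
    [0, 0, 30, 0, 0, 0],
    [0, 0, 35, 0, 0, 0],
  ],
)

```text
t: 10.32
eef_pos: [0.6246, 0.0882, 0.3845]
ee_rot: [3.139, -0.001, -1.57]
force: [0.4, 0.7, -0.1]
width: 0.0419
```

```bash
python3 - <<'E'
from h import *
s=arm.get_state();print(s['t'],s['eef_pos'],s['ee_rot'],s['width'])
save('wrist','w5.png')
print(proj('wrist',(.625,.088,.136)),proj('wrist',(.4985,-.2755,.13)))
im=cv2.imread('pics/w5.png');hsv=cv2.cvtColor(im,cv2.COLOR_BGR2HSV)
m=((hsv[...,0]>80)&(hsv[...,0]<96)&(hsv[...,1]>140)&(hsv[...,2]>90)).astype('uint8')
n,l,st,c=cv2.connectedComponentsWithStats(m)
for i in range(1,n):
    if st[i,4]>30: print(st[i],c[i])
E
```

```text
10.3167 [0.62455455 0.0881981  0.38449119] [ 3.13927927e+00 -9.06953478e-04 -1.57042748e+00] 0.04186043107658367
[328.90699139 206.64322458] [ 615.70215429 -565.14972975]
[305 211  19  19  90] [310.95555556 221.76666667]
```

>>> move_arm(
  deltas=[
    [-8.4, -24.2, 4, 0, 0, 0],
    [-8.4, -24.2, 4, 0, 0, 0],
    [-8.4, -24.2, 4, 0, 0, 0],
    [-8.4, -24.2, 4, 0, 0, 0],
    [-8.4, -24.2, 4, 0, 0, 0],
  ],
)

```text
t: 10.78
eef_pos: [0.5824, -0.0336, 0.4052]
ee_rot: [-3.14, 0.0, -1.57]
force: [0.6, -0.4, 0.5]
width: 0.042
```

>>> move_arm(
  deltas=[
    [-8.4, -24.2, 0, 0, 0, 0],
    [-8.4, -24.2, 0, 0, 0, 0],
    [-8.4, -24.2, 0, 0, 0, 0],
    [-8.4, -24.2, 0, 0, 0, 0],
    [-8.4, -24.2, 0, 0, 0, 0],
  ],
)

```text
t: 11.2
eef_pos: [0.5404, -0.1548, 0.4051]
ee_rot: [-3.14, -0.0, -1.57]
force: [0.3, -0.9, -0.7]
width: 0.0418
```

>>> move_arm(
  deltas=[
    [-8.4, -24.2, 0, 0, 0, 0],
    [-8.4, -24.2, 0, 0, 0, 0],
    [-8.4, -24.2, 0, 0, 0, 0],
    [-8.4, -24.2, 0, 0, 0, 0],
    [-8.4, -24.2, 0, 0, 0, 0],
  ],
  claw=0,
)

```text
t: 11.62
eef_pos: [0.4984, -0.2758, 0.4051]
ee_rot: [-3.14, -0.0, -1.57]
force: [0.9, 0.5, -0.1]
width: 0.0694
```

```bash
python3 - <<'E'
from h import *
s=arm.get_state();print(s['t'],s['eef_pos'],s['ee_rot'],s['width'])
save('wrist','w6.png');save('top','top6.png')
print(proj('wrist',(.4985,-.2755,.13)))
a=cv2.imread('pics/w6.png');b=cv2.resize(cv2.imread('pics/top6.png')[170:235,290:390],(400,260),interpolation=2)
c=cv2.resize(cv2.imread('pics/w5.png')[100:360,120:520],(400,260))
cv2.imwrite('pics/m6.png',np.vstack([cv2.resize(a,(544,340)) if 0 else cv2.resize(a,(800,500))[:340], np.hstack([b,c])]))
E
```

```text
11.6167 [ 0.49838315 -0.27576209  0.40507661] [-3.14001712e+00 -4.64205513e-04 -1.57018532e+00] 0.06943970606769902
[323.08537061 203.18262161]
```

View pics/m6.png

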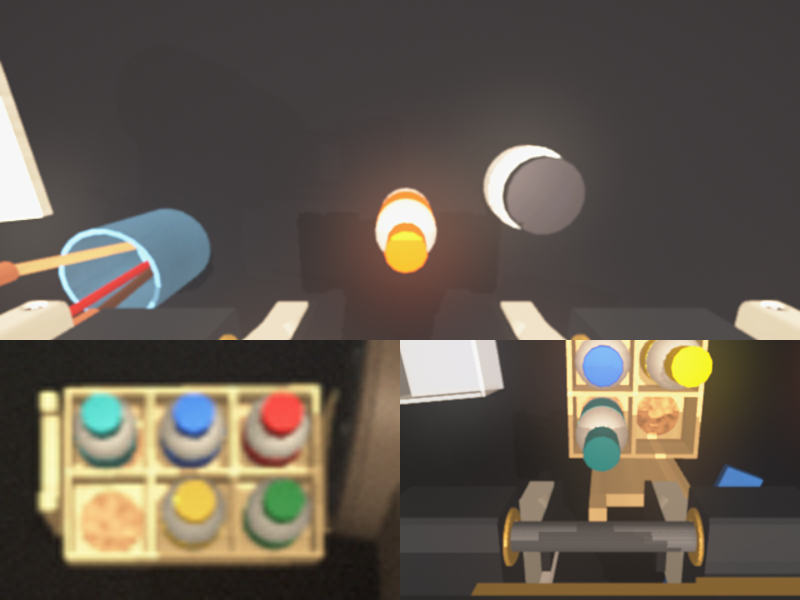

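Teal stands upright in its cell and the other cell is still empty. The orange cap is at (325,201), within 2 px of the prediction, so I descend straight.

>>> move_arm(
  deltas=[
    [0, 0, -8, 0, 0, 0],
    [0, 0, -20, 0, 0, 0],
    [0, 0, -25, 0, 0, 0],
    [0, 0, -25, 0, 0, 0],
    [0, 0, -20, 0, 0, 0],
  ],
)

```text
t: 12.13
eef_pos: [0.4989, -0.2736, 0.3042]
ee_rot: [3.141, 0.001, -1.57]
force: [0.2, -1.2, 0.0]
width: 0.0876
```

>>> move_arm(
  deltas=[
    [0, 0, -15, 0, 0, 0],
    [0, 0, -10, 0, 0, 0],
    [0, 0, -5, 0, 0, 0],
    [0, 0, 0, 0, 0, 0],
    [0, 0, 0, 0, 0, 0],
  ],
)

```text
t: 12.55
eef_pos: [0.4995, -0.2744, 0.2764]
ee_rot: [-3.141, -0.0, -1.57]
force: [-0.0, 0.9, -0.3]
width: 0.0874
```

>>> move_arm(
  deltas=[
    [0, 0, 0, 0, 0, 0],
    [0, 0, 0, 0, 0, 0],
    [0, 0, 0, 0, 0, 0],
    [0, 0, 0, 0, 0, 0],
    [0, 0, 0, 0, 0, 0],
  ],
  claw=255,
)

```text
t: 12.97
eef_pos: [0.499, -0.2747, 0.2761]
ee_rot: [-3.141, -0.0, -1.57]
force: [-0.3, -0.6, -0.7]
width: 0.0598
```

>>> move_arm(
  deltas=[
    [0, 0, 0, 0, 0, 0],
    [0, 0, 0, 0, 0, 0],
    [0, 0, 0, 0, 0, 0],
    [0, 0, 0, 0, 0, 0],
    [0, 0, 0, 0, 0, 0],
  ],
)

```text
t: 13.38
eef_pos: [0.499, -0.2746, 0.2757]
ee_rot: [3.141, 0.0, -1.57]
force: [-0.9, 0.4, -0.6]
width: 0.0276
```

>>> move_arm(
  deltas=[
    [0, 0, 8, 0, 0, 0],
    [0, 0, 18, 0, 0, 0],
    [0, 0, 26, 0, 0, 0],
    [0, 0, 30, 0, 0, 0],
    [0, 0, 30, 0, 0, 0],
  ],
)

```text
t: 13.8
eef_pos: [0.4986, -0.2745, 0.3891]
ee_rot: [3.14, 0.0, -1.57]
force: [1.3, -0.4, -2.2]
width: 0.0278
```

>>> move_arm(
  deltas=[
    [0, 5, 30, 0, 0, 0],
    [2, 15, 21, 0, 0, 0],
    [4, 25, 15, 0, 0, 0],
    [4, 25, 6, 0, 0, 0],
    [5, 25, 0, 0, 0, 0],
  ],
)

```text
t: 14.22
eef_pos: [0.5138, -0.1789, 0.4625]
ee_rot: [-3.138, -0.0, -1.571]
force: [1.2, -0.5, -2.4]
width: 0.0273
```

>>> move_arm(
  deltas=[
    [5, 30, 0, 0, 0, 0],
    [6, 30, 0, 0, 0, 0],
    [6, 30, 0, 0, 0, 0],
    [6, 30, 0, 0, 0, 0],
    [6, 30, 0, 0, 0, 0],
  ],
)

```text
t: 14.63
eef_pos: [0.5427, -0.0282, 0.4604]
ee_rot: [-3.141, 0.0, -1.57]
force: [0.9, 0.3, -1.7]
width: 0.0276
```

>>> move_arm(
  deltas=[
    [6, 30, 0, 0, 0, 0],
    [6, 30, 0, 0, 0, 0],
    [4, 25, 0, 0, 0, 0],
    [4, 18, 0, 0, 0, 0],
    [2, 9, 0, 0, 0, 0],
  ],
)

```text
t: 15.05
eef_pos: [0.5651, 0.0845, 0.4599]
ee_rot: [3.141, 0.0, -1.569]
force: [-0.3, -0.2, -2.4]
width: 0.0278
```

>>> move_arm(
  deltas=[
    [0, 5.5, 0, 0, 0, 0],
    [0, 0, 0, 0, 0, 0],
    [0, 0, 0, 0, 0, 0],
    [0, 0, 0, 0, 0, 0],
    [0, 0, 0, 0, 0, 0],
  ],
)

```text
t: 15.47
eef_pos: [0.5648, 0.0869, 0.46]
ee_rot: [-3.141, -0.0, -1.571]
force: [-0.5, -0.1, -1.6]
width: 0.0275
```

>>> move_arm(
  deltas=[
    [0, 1, -10, 0, 0, 0],
    [0, 0, -22, 0, 0, 0],
    [0, 0, -28, 0, 0, 0],
    [0, 0, -28, 0, 0, 0],
    [0, 0, -25, 0, 0, 0],
  ],
)

```text
t: 15.88
eef_pos: [0.5644, 0.0882, 0.3447]
ee_rot: [3.141, 0.0, -1.571]
force: [1.1, 0.7, -0.9]
width: 0.0273
```

>>> move_arm(
  deltas=[
    [0, 0, -22, 0, 0, 0],
    [0, 0, -15, 0, 0, 0],
    [0, 0, -12, 0, 0, 0],
    [0, 0, -6, 0, 0, 0],
    [0, 0, -3, 0, 0, 0],
  ],
)

```text
t: 16.3
eef_pos: [0.5646, 0.0884, 0.2874]
ee_rot: [3.14, -0.001, -1.571]
force: [-1.7, -1.1, -0.6]
width: 0.0275
```

>>> move_arm(
  deltas=[
    [0, 0, -1.5, 0, 0, 0],
    [0, 0, -1.5, 0, 0, 0],
    [0, 0, -1.5, 0, 0, 0],
    [0, 0, -1.2, 0, 0, 0],
    [0, 0, 0, 0, 0, 0],
  ],
)

```text
t: 16.72
eef_pos: [0.565, 0.0889, 0.2833]
ee_rot: [-3.141, 0.0, -1.57]
force: [-0.8, 0.7, -1.4]
width: 0.0275
```

>>> move_arm(
  deltas=[
    [0, 0, -0.7, 0, 0, 0],
    [0, 0, -0.5, 0, 0, 0],
    [0, 0, 0, 0, 0, 0],
    [0, 0, 0, 0, 0, 0],
    [0, 0, 0, 0, 0, 0],
  ],
)

```text
t: 17.13
eef_pos: [0.565, 0.0889, 0.2819]
ee_rot: [-3.141, 0.0, -1.57]
force: [0.4, -0.4, -1.6]
width: 0.0274
```

>>> move_arm(
  deltas=[
    [0, 0, -0.5, 0, 0, 0],
    [0, 0, -0.5, 0, 0, 0],
    [0, 0, 0, 0, 0, 0],
    [0, 0, 0, 0, 0, 0],
    [0, 0, 0, 0, 0, 0],
  ],
)

```text
t: 17.55
eef_pos: [0.5651, 0.0889, 0.2816]
ee_rot: [-3.141, 0.0, -1.57]
force: [-2.3, 0.2, 5.6]
width: 0.0272
```

>>> move_arm(
  deltas=[
    [0, 0, 0, 0, 0, 0],
    [0, 0, 0, 0, 0, 0],
    [0, 0, 0, 0, 0, 0],
    [0, 0, 0, 0, 0, 0],
    [0, 0, 0, 0, 0, 0],
  ],
  claw=133,
)

```text
t: 17.97
eef_pos: [0.565, 0.0889, 0.2807]
ee_rot: [3.141, -0.0, -1.57]
force: [0.0, 0.3, -0.7]
width: 0.0417
```

>>> move_arm(
  deltas=[
    [0, 0, 5, 0, 0, 0],
    [0, 0, 12, 0, 0, 0],
    [0, 0, 20, 0, 0, 0],
    [0, 0, 30, 0, 0, 0],
    [0, 0, 35, 0, 0, 0],
  ],
)

```text
t: 18.38
eef_pos: [0.5645, 0.0887, 0.3828]
ee_rot: [3.139, -0.001, -1.57]
force: [1.2, 0.6, -0.9]
width: 0.0416
```

>>> move_arm(
  deltas=[
    [-7, 18, 0, 0, 0, -2.2],
    [-7, 18, 0, 0, 0, -2.2],
    [-7, 18, 0, 0, 0, -2.2],
    [-7, 18, 0, 0, 0, -2.2],
    [-7, 18, 0, 0, 0, -2.2],
  ],
)

```text
t: 18.8
eef_pos: [0.5296, 0.1795, 0.3834]
ee_rot: [-3.141, 0.0, -1.765]
force: [0.3, -0.2, -0.1]
width: 0.042
```

>>> move_arm(
  deltas=[
    [-7, 18, 0, 0, 0, -2.2],
    [-7, 18, 0, 0, 0, -2.2],
    [-7, 18, 0, 0, 0, -2.2],
    [-7, 18, 0, 0, 0, -2.2],
    [0, 10, 0, 0, 0, -1.2],
  ],
  claw=0,
)

```text
t: 19.22
eef_pos: [0.5011, 0.2623, 0.3834]
ee_rot: [-3.142, 0.001, -1.938]
force: [0.2, 0.3, -1.0]
width: 0.0696
```

>>> move_arm(
  deltas=[
    [0, 0, 0, 0, 0, 0],
    [0, 0, 0, 0, 0, 0],
    [0, 0, 0, 0, 0, 0],
    [0, 0, 0, 0, 0, 0],
    [0, 0, 0, 0, 0, 0],
  ],
)

```text
t: 19.63
eef_pos: [0.5022, 0.2602, 0.3829]
ee_rot: [-3.142, -0.0, -1.937]
force: [-0.7, 0.3, 0.6]
width: 0.0874
```

```bash
python3 - <<'E'
from h import *
s=arm.get_state();print(s['t'],s['eef_pos'],s['ee_rot'],s['width'])
save('wrist','w7.png');save('top','top7.png')
b=cv2.resize(cv2.imread('pics/top7.png')[170:250,290:390],(250,200),interpolation=2)
a=cv2.resize(cv2.imread('pics/w7.png'),(800,500));a[:200,:250]=b
cv2.imwrite('pics/m7.png',a)
for r in arm.spot_point('bar','wrist')[:2]: print(r['score'],r['xy'],ray('wrist',r['xy'],0)[:2].round(4))
E
```

```text
19.6333 [0.50215026 0.26022451 0.38294076] [-3.14157876e+00 -1.23995827e-05 -1.93734281e+00] 0.08735208331708598
0.64 [321.7, 175.0] [0.5045 0.2621]
```

View pics/m7.png

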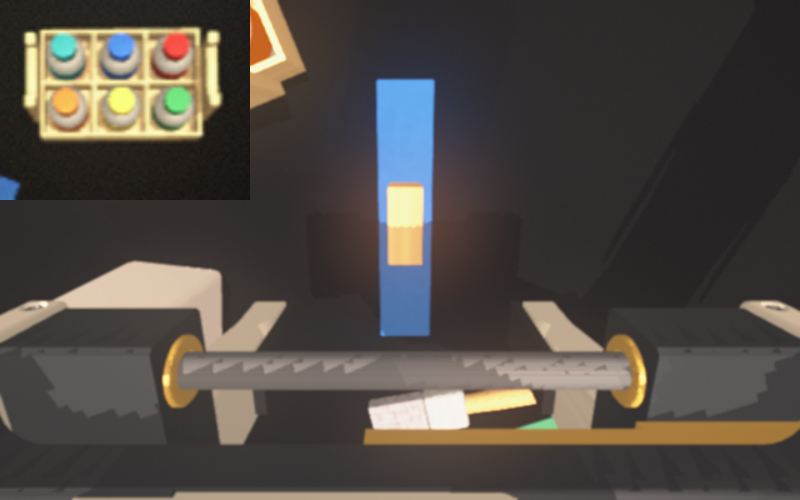

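All six bottles stand in the cells. The bar is nearly square to the gripper, with corners (377,80), (434,80), (380,335) and (430,335) in the 1.25× picture.

```bash
python3 - <<'E'
from h import *
im=cv2.imread('pics/w7.png')
hsv=cv2.cvtColor(im,cv2.COLOR_BGR2HSV)
m=((hsv[...,0]>95)&(hsv[...,0]<125)&(hsv[...,1]>110)&(hsv[...,2]>60)).astype('uint8');m[:,:280]=0;m[:,370:]=0
ps=[]
for r in(70,100,130,220,240,260):
    c=np.where(m[r])[0];a=ray('wrist',(c[0],r),.012);b=ray('wrist',(c[-1]+1,r),.012);ps.append((a+b)[:2]/2);print(r,c[0],c[-1],np.linalg.norm(a-b).round(4),ps[-1].round(4))
ps=np.array(ps);d=ps[0]-ps[-1];print('dir',np.degrees(np.arctan2(d[1],d[0])))
k=np.where(m[:,324])[0];e=[ray('wrist',(324,k[0]),.012)[:2],ray('wrist',(324,k[-1]+1),.012)[:2]];print(k[0],k[-1],e,np.mean(e,0),np.linalg.norm(e[0]-e[1]))
E
```

```text
70 300 348 0.0484 [0.4629 0.1619]
100 301 346 0.0466 [0.4735 0.1882]
130 302 345 0.0457 [0.4842 0.2161]
220 305 343 0.0439 [0.5192 0.309 ]
240 304 343 0.0458 [0.5284 0.3316]
260 304 343 0.0467 [0.5375 0.3552]
dir -111.08732537581906
63 268 [array([0.46108583, 0.15577537]), array([0.54163894, 0.36616338])] [0.50136239 0.26096937] 0.22528186203110953
```

>>> move_arm(
  deltas=[
    [-0.8, 0.8, -10, 0, 0, 0],
    [0, 0, -22, 0, 0, 0],
    [0, 0, -28, 0, 0, 0],
    [0, 0, -28, 0, 0, 0],
    [0, 0, -26, 0, 0, 0],
  ],
)

```text
t: 20.2
eef_pos: [0.5008, 0.2612, 0.267]
ee_rot: [3.141, -0.0, -1.937]
force: [0.1, -0.7, -0.3]
width: 0.0877
```

>>> move_arm(
  deltas=[
    [0, 0, -24, 0, 0, 0],
    [0, 0, -20, 0, 0, 0],
    [0, 0, -15, 0, 0, 0],
    [0, 0, -10, 0, 0, 0],
    [0, 0, -5, 0, 0, 0],
  ],
)

```text
t: 20.62
eef_pos: [0.5008, 0.2612, 0.1929]
ee_rot: [3.14, -0.002, -1.937]
force: [0.2, 0.6, -0.1]
width: 0.0877
```

>>> move_arm(
  deltas=[
    [0, 0, 0, 0, 0, 0],
    [0, 0, 0, 0, 0, 0],
    [0, 0, 0, 0, 0, 0],
    [0, 0, 0, 0, 0, 0],
    [0, 0, 0, 0, 0, 0],
  ],
  claw=255,
  squeeze=30,
)

```text
t: 21.03
eef_pos: [0.5014, 0.2618, 0.1957]
ee_rot: [-3.141, 0.001, -1.937]
force: [-0.0, -0.5, -1.0]
width: 0.0599
```

>>> move_arm(
  deltas=[
    [0, 0, 0, 0, 0, 0],
    [0, 0, 0, 0, 0, 0],
    [0, 0, 0, 0, 0, 0],
    [0, 0, 0, 0, 0, 0],
    [0, 0, 0, 0, 0, 0],
  ],
)

```text
t: 21.45
eef_pos: [0.5012, 0.2617, 0.1949]
ee_rot: [-3.142, 0.0, -1.937]
force: [-0.2, -0.5, 1.8]
width: 0.0278
```

>>> move_arm(
  deltas=[
    [0, 0, 6, 0, 0, 0],
    [0, 0, 16, 0, 0, 0],
    [0, 0, 26, 0, 0, 0],
    [0, 0, 30, 0, 0, 0],
    [0, 0, 30, 0, 0, 0],
  ],
)

```text
t: 21.87
eef_pos: [0.5008, 0.2613, 0.3038]
ee_rot: [3.141, -0.002, -1.937]
force: [0.1, 0.4, -1.6]
width: 0.0279
```

>>> move_arm(
  deltas=[
    [0, 0, 30, 0, 0, 0],
    [0, 0, 26, 0, 0, 0],
    [2, -5, 20, 0, 0, 1],
    [5, -12, 12, 0, 0, 2],
    [8, -19, 4, 0, 0, 2],
  ],
)

```text
t: 22.28
eef_pos: [0.5162, 0.2263, 0.3979]
ee_rot: [-3.139, 0.003, -1.846]
force: [-0.5, 0.4, -1.7]
width: 0.0277
```

>>> move_arm(
  deltas=[
    [9, -22, 0, 0, 0, 2],
    [9, -22, 0, 0, 0, 2],
    [9, -22, 0, 0, 0, 2],
    [9, -22, 0, 0, 0, 2],
    [9, -22, 0, 0, 0, 2],
  ],
)

```text
t: 22.7
eef_pos: [0.5611, 0.1145, 0.395]
ee_rot: [3.141, 0.0, -1.673]
force: [0.7, 0.6, -2.1]
width: 0.0275
```

>>> move_arm(
  deltas=[
    [9, -22, 0, 0, 0, 2],
    [9, -22, 0, 0, 0, 2],
    [8, -20, 0, 0, 0, 1.7],
    [5, -14, 0, 0, 0, 0.3],
    [3, -9.7, 0, 0, 0, 0],
  ],
)

```text
t: 23.12
eef_pos: [0.5953, 0.0264, 0.3947]
ee_rot: [3.141, -0.0, -1.571]
force: [-0.1, 0.6, -1.3]
width: 0.0279
```

>>> move_arm(
  deltas=[
    [0, 0, 0, 0, 0, 0],
    [0, 0, 0, 0, 0, 0],
    [0, 0, 0, 0, 0, 0],
    [0, 0, 0, 0, 0, 0],
    [0, 0, 0, 0, 0, 0],
  ],
)

```text
t: 23.53
eef_pos: [0.595, 0.0287, 0.395]
ee_rot: [-3.141, 0.0, -1.569]
force: [-0.4, 0.4, -1.2]
width: 0.028
```

```bash
python3 - <<'E'
from h import *
s=arm.get_state();print(s['t'],s['eef_pos'],s['ee_rot'],s['width'],s['force'])
save('wrist','w8.png');save('scene','s8.png')
b=cv2.resize(cv2.imread('pics/s8.png')[130:280,230:400],(340,300),interpolation=2)
a=cv2.resize(cv2.imread('pics/w8.png'),(800,500));a[200:500,:340]=b
cv2.imwrite('pics/m8.png',a)
for p in((.657,.12,.06),(.657,-.064,.06),(.634,-.074,.162),(.556,-.074,.162),(.622,-.064,.162),(.568,-.064,.162),(.634,.13,.162)): print(p,proj('wrist',p).round()*1.25)
E
```

```text
23.5333 [0.59499946 0.02869803 0.3949919 ] [-3.14146108e+00  1.55021246e-04 -1.56945730e+00] 0.027978914218353846 [-0.35077454  0.36469309 -1.17877252]
(0.657, 0.12, 0.06) [331.25 333.75]
(0.657, -0.064, 0.06) [318.75 103.75]
(0.634, -0.074, 0.162) [323.75  70.  ]
(0.556, -0.074, 0.162) [487.5  70. ]
(0.622, -0.064, 0.162) [348.75  92.5 ]
(0.568, -0.064, 0.162) [461.25  92.5 ]
(0.634, 0.13, 0.162) [341.25 427.5 ]
```

View pics/m8.png

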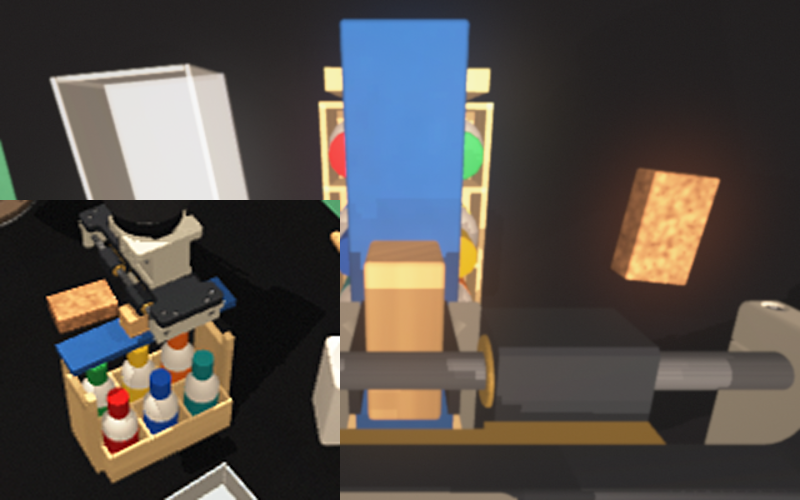

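The bar hangs centred between the right upright's cheeks (324 and 491, bar at 340–468). Lowering with a 0.5 mm trim.

>>> move_arm(
  deltas=[
    [-0.5, -0.5, -6, 0, 0, 0],
    [0, 0, -12, 0, 0, 0],
    [0, 0, -15, 0, 0, 0],
    [0, 0, -12, 0, 0, 0],
    [0, 0, -7, 0, 0, 0],
  ],
)

```text
t: 24.05
eef_pos: [0.5941, 0.0275, 0.3409]
ee_rot: [3.139, -0.0, -1.57]
force: [-0.0, -0.5, -1.6]
width: 0.028
```

>>> move_arm(
  deltas=[
    [0, 0, -3, 0, 0, 0],
    [0, 0, -1.5, 0, 0, 0],
    [0, 0, -1.5, 0, 0, 0],
    [0, 0, -1, 0, 0, 0],
    [0, 0, 0, 0, 0, 0],
  ],
)

```text
t: 24.47
eef_pos: [0.5948, 0.0275, 0.3362]
ee_rot: [-3.141, 0.0, -1.57]
force: [-0.5, -0.0, -1.5]
width: 0.0278
```

>>> move_arm(
  deltas=[
    [0, 0, -0.5, 0, 0, 0],
    [0, 0, -0.5, 0, 0, 0],
    [0, 0, 0, 0, 0, 0],
    [0, 0, 0, 0, 0, 0],
    [0, 0, 0, 0, 0, 0],
  ],
)

```text
t: 24.88
eef_pos: [0.5947, 0.0274, 0.3349]
ee_rot: [-3.141, 0.0, -1.57]
force: [-0.2, 0.2, -2.2]
width: 0.0276
```

>>> move_arm(
  deltas=[
    [0, 0, -0.5, 0, 0, 0],
    [0, 0, -0.5, 0, 0, 0],
    [0, 0, 0, 0, 0, 0],
    [0, 0, 0, 0, 0, 0],
    [0, 0, 0, 0, 0, 0],
  ],
)

```text
t: 25.3
eef_pos: [0.5946, 0.0275, 0.3349]
ee_rot: [-3.141, -0.0, -1.57]
force: [-4.4, 0.7, 6.0]
width: 0.0275
```

>>> move_arm(
  deltas=[
    [0, 0, 0, 0, 0, 0],
    [0, 0, 0, 0, 0, 0],
    [0, 0, 0, 0, 0, 0],
    [0, 0, 0, 0, 0, 0],
    [0, 0, 0, 0, 0, 0],
  ],
  claw=80,
)

```text
t: 25.72
eef_pos: [0.5948, 0.0275, 0.3337]
ee_rot: [3.141, -0.0, -1.57]
force: [-0.7, 0.7, 0.3]
width: 0.0554
```

>>> move_arm(
  deltas=[
    [0, 0, 5, 0, 0, 0],
    [0, 0, 12, 0, 0, 0],
    [0, 0, 20, 0, 0, 0],
    [0, 0, 25, 0, 0, 0],
    [0, 0, 30, 0, 0, 0],
  ],
)

```text
t: 26.13
eef_pos: [0.5944, 0.0274, 0.4259]
ee_rot: [3.139, -0.001, -1.57]
force: [-0.4, 1.5, -0.0]
width: 0.0603
```

>>> move_arm(
  deltas=[
    [0, 20, 20, 0, 0, 0],
    [0, 35, 10, 0, 0, 0],
    [0, 35, 0, 0, 0, 0],
    [0, 35, 0, 0, 0, 0],
    [0, 25, 0, 0, 0, 0],
  ],
)

```text
t: 26.55
eef_pos: [0.5944, 0.1797, 0.4566]
ee_rot: [-3.141, 0.001, -1.57]
force: [-0.1, -0.1, 0.3]
width: 0.0601
```

```bash
python3 - <<'E'
from h import *
s=arm.get_state();print(s['t'],s['eef_pos'],s['ee_rot'],s['width'],s['force'])
save('wrist','w9.png');save('scene','s9.png');save('top','t9.png')
b=cv2.resize(cv2.imread('pics/s9.png')[140:280,230:400],(486,400),interpolation=2)
c=cv2.resize(cv2.imread('pics/t9.png')[160:250,280:400],(314,235),interpolation=2)
a=cv2.imread('pics/w9.png')[0:250,130:510];a=cv2.resize(a,(304,200))
r=np.zeros((200,800,3),'uint8');r[:,:304]=a
r2=np.zeros((400,314,3),'uint8');r2[:235]=c
cv2.imwrite('pics/m9.png',np.vstack([np.hstack([b,r2]),r]))
E
```

```text
26.55 [0.59444629 0.17972671 0.45662505] [-3.14063476e+00  8.32404814e-04 -1.56985046e+00] 0.06010188885551062 [-0.08052986 -0.12087433  0.33292449]
```

View pics/m9.png

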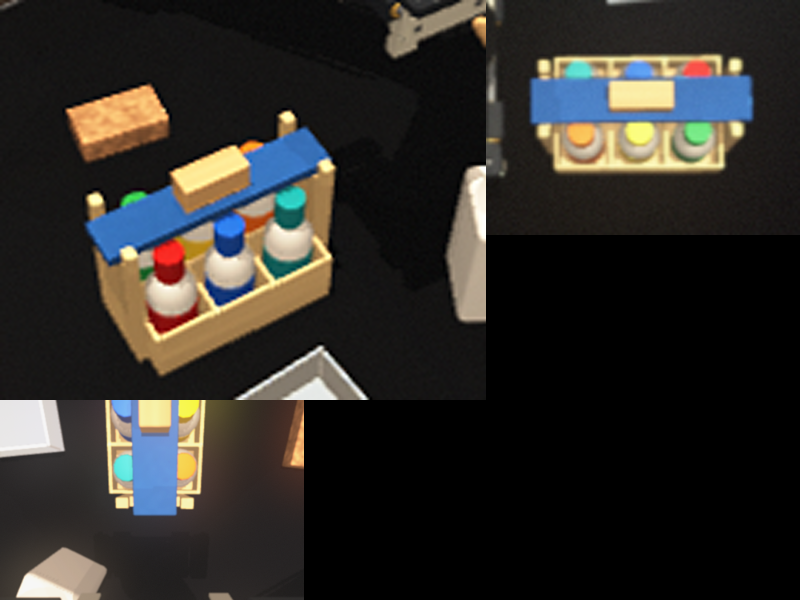

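The bar lies flat between the cheeks at both ends with even overhang, and all six bottles are upright.

```bash
python3 -c "
from station import arm
print(arm.job_done())"
```

```text
the job is handed in; nothing more can be done
None
```

The job is done and handed in at about 26.6 s of the 67 s allowed. The two empty cells were both at the carrier's +y end. The teal spare went into the +x one and the orange spare into the -x one. I lowered each until the force reading showed floor contact (about 6 N) before letting go. Then I laid the bar into the notches, grip block up.

In the last pictures (scene, top and wrist views) all six bottles stand upright. The bar lies flat between the cheeks at both ends, with about equal overhang. The gripper is clear and the force reading was about zero. No check failed or disagreed. I judged the other things on the table as undisturbed by eye only, from the parts that showed in those pictures.

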